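# Scrape the desoldered scrap into the flip-lid box and flip it shut

## Robot

A 6-joint arm with a two-finger parallel gripper is mounted at the origin on the work surface. World frame = base frame: x ahead of the robot, y to its left, z up, the work surface at z = 0. Lengths are in m, angles in degrees, forces in N, time in s.
With the tool pointing down it reaches from about 0.4 to 0.825 m from the base axis. Payload 7 kg.
Tool frame: the origin (TCP) lies at the very end of the fingers, on their centre line; the grasp point (between the pads) lies 19 mm behind it (ctrl.grip_point_offset is the distance from the TCP to the grasp point, in m); x points along the fingers, z is the direction in which the jaws open and shut, and the axes are right-handed (so a half turn about x gives the same grasp; the last joint's range is limited). The gripper opens to 88 mm and grips with 3 to 60 N. Pads are 19 mm wide; open, the fingers measure 130 mm over their backs; the gripper's body (78 mm by 193 mm) begins 47 mm behind the grasp point.
Start: joints at [-58.608, 20.546, 0.682, 0, -70.136, -16.507], TCP at [0.173, -0.652, 0.227] pointing down, gripper open.
Joint ranges: [-176.03, 176.03], [-82.01, 121.73], [-58.28, 71.71], [-173.87, 95.51], [-174.79, -0.11], [-173.66, 173.66]. Speed limits (degrees/s): [136.94, 136.94, 172.46, 180, 180, 180].

## Interface

Orientations are given as [roll, pitch, yaw] about the fixed x, y, z axes, in that order (R = Rz(yaw) Ry(pitch) Rx(roll)).
In Python, from plant import get_obs, snapshot, calibration, close_job, ctrl gives the robot as it stands.
- The arm moves only by the tool move_arm, never from a script. Its argument "commands" is a list that holds one entry, the list of rows, each a list of 4 numbers: the shift along the tool's x, y, z in cm, then the turn about the tool's x in rad. In form: [[[dx, dy, dz, spin], ...]]. A call has 1 to 8 rows; each row shifts and turns the commanded pose from where the row before left it, along the tool's axes as they then stand; what a row does not reach is not made up. A row lasts 1/10 s, in which the tool goes at most 50 mm and 8.59 degrees, less where a joint would pass 70% of its speed; a pose out of reach is approached as far as the arm can. A call with a gripper value outside its range is refused whole. "jaw" is the finger opening in cm, from 0 to 8.76, set as the call begins (left out, the last holds). The fingers move at their own pace and stop on an object; the grip force is fixed at half the most. Time passes only in rows, so rows that do not move let the fingers close. It gives the time, the measured TCP pose, the force and the opening at its end, in the units of the state.
- get_obs(): the state, without advancing time (a new reading comes with each control period).
- snapshot(name): name is "side" or "top"; returns (picture, depth): 480x640x3 uint8, red, green, blue; 480x640 float32, m along the optical axis (not along the pixel's ray), 0 where there is no reading.
- calibration(name): a dict with "mtx" (3x3 intrinsics, pixels), "T" (4x4, takes a point from camera to world coordinates). Camera axes: x right, y up, looking along -z (the intrinsics and any distortion apply to the point x, -y, -z); pixel columns grow to the right and rows downward; lengths in m; the calibration is good to about 2 mm. A picture is of the moment at which its call begins. calibration takes no time and is no camera call.
- close_job(): hands the job in, once; it reports no verdict.
The state is a dict: "clock": time; "joint_pos": joint angles; "qvel": joint speeds; "tau": joint torques, N m; "tool_pos": TCP position; "orientation": TCP orientation; "force": force on the tool from outside, world axes, zero at the start; "moment": the same for the moment, N m; "opening": finger opening in m.
Only numpy, scipy, OpenCV 4.12 (cv2) and the standard library are available. Lean on these libraries where they do the work, as an engineer would, in place of code of your own. Each camera call takes 0.05 s, during which the arm holds its last target. There are 200 camera calls.

## Task

Flip the lid of the taller flip-lid box open so that it snaps up and stays there, bring over the loaded hand shovel, press its front edge on the box's rim and scrape all four scrap parts off into the box. Lay the empty shovel flat back on the dark mat and flip the lid shut again. Handle the scrap only with the shovel, keep the lower box shut and leave the other things on the bench where they are.

Things in the scene. Friction and masses are not known exactly. Their poses are not given: they have to be found in the camera images.
- box_tall: The taller of two grey sheet-steel boxes with over-centre flip lids, screwed to the bench, 100 mm deep (x) by 110 mm wide (y), rim 90 mm above the bench, walls and floor 3 mm. Origin: centre of its underside. Its front faces its own -x; the hinge runs along y at the top of its rear (+x) wall. Lid closed, the top of the lid is 95 mm up. With the springs at its sides it is 136 mm wide over all, and small hinge ears stand 29 mm out behind.
- box_tall_rim (a point): Middle of the top edge of the taller box's front wall, 90 mm above the bench; axes as the box. The mouth behind it is 94 mm deep (x) and 104 mm wide (y).
- lid_tall (a joint): Lid angle of the taller box: 0 shut, 1.75 rad fully open (leaning 10 degrees back past upright). Tension springs on both sides, running over the hinge, hold it at either stop; the snap point is at about 0.95 rad: tipped past it and let go, it springs to the other stop. The lid is a 3 mm plate reaching 109 mm forward from the hinge, 116 mm wide, overhanging the front wall by 9 mm, with short folded edges.
- lid_tall_hinge (a point): Middle of the taller box's hinge axis, 93.5 mm above the bench, over the outer face of its rear wall; axes as the box, does not turn with the lid.
- lid_tall_tab (a point): Near the end of the thumb tab of the taller box's lid: a 44 mm wide, 3 mm thick plate with a 9 mm rounded rubber edge, running 38 mm from the hinge to behind the box, part of the lid. Lid shut, it slopes up and back at 34 degrees (this point is 36 mm from the hinge axis, 30 mm behind it and 20 mm above); pressing it down (5 to 10 N at first, then less) tips the lid open. Turns with the lid: tab angle above the horizontal = 0.60 rad less the lid angle.
- box_low_rim (a point): Middle of the top edge of the lower box's front wall, 50 mm above the bench. The lower box is like the taller one in all else, 100 by 110 mm, same lid and thumb tab, and stands beside it (either may be the nearer to the robot). Axes as that box: front is its -x.
- lid_low (a joint): Lid angle of the lower box, as for the taller; it is shut (0) and must stay shut.
- shovel: Small aluminium hand shovel (150 g) lying on the mat with the four scrap parts on it. Flat blade 110 mm long (x) by 84 mm wide (y), 2.5 mm thick, side walls 15 mm and rear wall 23 mm high, open at the front. Origin: centre of the blade's underside; x points to the front edge, z up. A straight black handle rises backwards from the rear wall at 15 degrees to the blade.
- shovel_lip (a point): Middle of the blade's front edge, at its underside, 55 mm ahead of the shovel's origin; axes as the shovel.
- shovel_grip (a point): Centre of the handle's grip, 123 mm behind and 36.5 mm above the shovel's origin; axes as the shovel. The grip is 18 mm wide (y), 24 mm thick and 104 mm long, flat-sided, its underside about 25 mm clear of the mat here.
- mat: Dark thin rubber mat, 300 mm (x) by 320 mm (y), 2 mm thick, fixed to the bench. Origin: centre of its underside.
- relay: Scrap: black relay, 19 x 15 x 15 mm, 12 g. Origin: centre of its underside. Like all the scrap it is smooth and slides on the blade when that is tipped some 13 to 18 degrees; at 35 degrees it slides off freely.
- heatsink: Scrap: finned aluminium heatsink, 24 x 16 x 18 mm, 14 g. Origin: centre of its underside.
- transformer: Scrap: small transformer with dark core and copper winding, 22 x 20 x 18 mm, 28 g. Origin: centre of its underside.
- terminal: Scrap: grey three-way terminal block, 20 x 11 x 13 mm, 11 g. Origin: centre of its underside.
- spool: Leave alone: upright reel of solder, 44 mm across, 40 mm high, between the boxes and the mat. Origin: centre of its underside.
- board: Leave alone: green circuit board, 45 x 60 mm, up to 12 mm high, lying on the mat. Origin: centre of its underside.
- screwdriver: Leave alone: black-handled screwdriver, 160 mm long along x, lying on the mat. Origin: under its middle.
- mug: Leave alone: white mug, 80 mm across, 92 mm high. Origin: centre of its underside.
- meter: Leave alone: dark handheld multimeter, 175 x 85 x 47 mm, lying on its back. Origin: centre of its underside.
- dispenser: Leave alone: white solvent dispenser bottle with a steel pump plate, 56 mm across, 118 mm high. Origin: centre of its underside.
- desolder_pump: Leave alone: aluminium desoldering pump, 20 mm across, about 190 mm long along x, lying. Origin: under its middle.

How it is judged (in metres and radians):
On the way, in this order (a step that is already met when the one before it is completed fails the run):
1. the taller box's lid has sprung fully open (value of joint lid_tall above 1.6 rad), for 0.2 s.
2. the shovel's front edge is pressed on the rim of the taller box (more than 1 N) with scrap still on it, lid open (contact force between shovel and box_tall above 1 N and height (world z) of shovel_lip between 0.06 and 0.115 m and value of joint lid_tall above 1.6 rad), for 0.1 s.
3. all four scrap parts are inside the taller box, lid still open (x of relay in the frame of box_tall between -0.05 and 0.05 m and y of relay in the frame of box_tall between -0.055 and 0.055 m and z of each of relay, heatsink, transformer, terminal in the frame of box_tall below 0.075 m and x of heatsink in the frame of box_tall between -0.05 and 0.05 m and y of heatsink in the frame of box_tall between -0.055 and 0.055 m and x of transformer in the frame of box_tall between -0.05 and 0.05 m and y of transformer in the frame of box_tall between -0.055 and 0.055 m and x of terminal in the frame of box_tall between -0.05 and 0.05 m and y of terminal in the frame of box_tall between -0.055 and 0.055 m and value of joint lid_tall above 1.6 rad), for 0.2 s.
At the end, for the whole second after the job is handed in: All four scrap parts lie inside the taller box and its lid is shut (within 0.06 rad), the lower box's lid is shut, and the shovel lies at rest right way up and flat (within 0.1 rad) with the middle of its blade on the mat (x of relay in the frame of box_tall between -0.05 and 0.05 m and y of relay in the frame of box_tall between -0.055 and 0.055 m and z of each of relay, heatsink, transformer, terminal in the frame of box_tall below 0.075 m and x of heatsink in the frame of box_tall between -0.05 and 0.05 m and y of heatsink in the frame of box_tall between -0.055 and 0.055 m and x of transformer in the frame of box_tall between -0.05 and 0.05 m and y of transformer in the frame of box_tall between -0.055 and 0.055 m and x of terminal in the frame of box_tall between -0.05 and 0.05 m and y of terminal in the frame of box_tall between -0.055 and 0.055 m and value of joint each of lid_tall, lid_low below 0.06 rad and angle between shovel's own z axis and vertical below 0.1 rad and x of shovel in the frame of mat between -0.15 and 0.15 m and y of shovel in the frame of mat between -0.16 and 0.16 m and z of shovel in the frame of mat between -0.002 and 0.008 m and linear speed of shovel below 0.02 m/s); the robot touches nothing.
It fails at once if the lower box's lid is lifted more than 0.25 rad (value of joint lid_low above 0.25 rad).
It fails at once if a scrap part is touched with the fingers (more than 1 N) (contact force between the fingers and relay above 1 N or contact force between the fingers and heatsink above 1 N or contact force between the fingers and transformer above 1 N or contact force between the fingers and terminal above 1 N).
It fails at once if another thing on the bench is shifted more than 40 mm (distance of any of spool, board, screwdriver, mug, meter, dispenser, desolder_pump from where it was at the start of the episode above 0.04 m).
It fails at once if the mug, the dispenser or the solder reel is knocked over (angle between any of mug, dispenser, spool's own z axis and vertical above 0.6 rad).
It also fails if it takes over 72 s, if anything falls off the work surface, if the arm or the gripper's body presses on something with over 40 N, if the wrist force passes 120 N, or if a joint passes its speed limit or range.

## Working session

There is one attempt and no reset: what is moved stays moved. The work goes in short steps, Python scripts to look and compute and a tool call to move; the robot and the scene stay as the last step left them, time stands still between calls to the robot, and variables do not carry over. Pictures are saved under pics/ and viewed, about 8 in all and at most 12, crops included, and the job is handed in when it is done.

Besides the shell and the picture viewer there is one more tool, called after ">>>" as name(argument=value, ...) on one line, values as JSON. move_arm: Moves the arm, as the interface text tells. Its arguments: {"type":"object","properties":{"commands":{"type":"array"},"jaw":{"type":"number"}},"required":["commands"]}

```bash
ls; mkdir -p pics
python3 - <<'E'
from plant import *
import cv2,numpy as np
o=get_obs();print({k:np.round(v,4) for k,v in o.items()})
for n in("side","top"):
    p,d=snapshot(n);cv2.imwrite(f"pics/{n}0.png",p[:,:,::-1]);np.savez(f"{n}0.npz",p=p,d=d)
    c=calibration(n);print(n,c, (d>0).mean())
E
```

```text
pics
{'clock': np.float64(0.0), 'joint_pos': array([-5.86088e+01,  2.05897e+01,  6.33400e-01, -1.80000e-02,
       -7.01343e+01, -1.65073e+01]), 'qvel': array([ 0.0605, -0.0372, -0.0658,  0.0003,  0.0381, -0.0826]), 'tau': array([ 1.00000e-03, -5.82721e+01,  2.93060e+01,  6.99750e+00,
        6.80000e-03, -2.00000e-04]), 'tool_pos': array([ 0.1732, -0.6519,  0.2256]), 'orientation': array([  5.9502,  89.9078, 110.8279]), 'force': array([ 0.3762, -0.241 , -0.167 ]), 'moment': array([-0.0523,  0.0656,  0.0388]), 'opening': np.float64(0.0878)}
side {'mtx': array([[436.65217023,   0.        , 317.26719915],
       [  0.        , 436.65217023, 240.41206264],
       [  0.        ,   0.        ,   1.        ]]), 'T': array([[-0.94045897,  0.23129591, -0.24907656,  0.33622212],
       [-0.33982195, -0.6562051 ,  0.67373281,  0.52611349],
       [-0.00761366,  0.71825975,  0.6957334 ,  0.73748804],
       [ 0.        ,  0.        ,  0.        ,  1.        ]])} 0.9960286458333333
top {'mtx': array([[595.20682215,   0.        , 315.18493488],
       [  0.        , 595.20682215, 246.21164792],
       [  0.        ,   0.        ,   1.        ]]), 'T': array([[ 0.001614  ,  0.99553374, -0.09439264,  0.46112806],
       [-0.99990269,  0.00291458,  0.01364218, -0.0753531 ],
       [ 0.01385636,  0.09436143,  0.99544157,  1.25038735],
       [ 0.        ,  0.        ,  0.        ,  1.        ]])} 0.9960091145833333
```

View pics/top0.png

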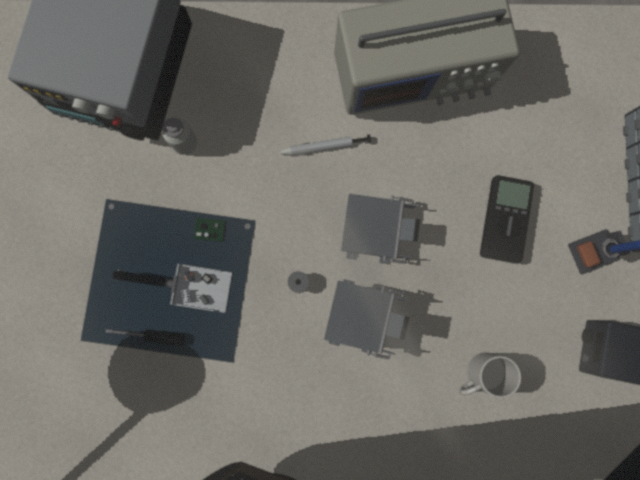

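View pics/side0.png

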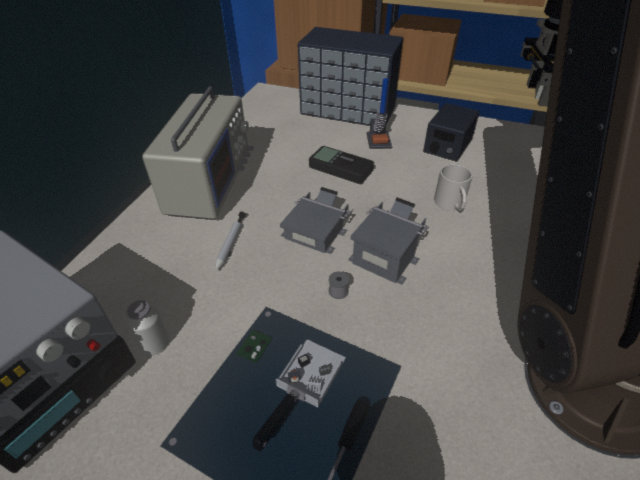

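Top view: the mat is at left, with the loaded shovel at (200,287) and its handle at (140,278). The spool is at (298,282). The two boxes are at (375,227) and (362,317), with their tabs to the right. In the side view the box nearer the robot is the taller one.

```bash
cat > h.py <<'E'
import numpy as np,cv2
from plant import *
def cloud(n,d):
    c=calibration(n);K=c["mtx"];v,u=np.mgrid[:480,:640]
    P=np.stack([(u-K[0,2])/K[0,0]*d,-(v-K[1,2])/K[1,1]*d,-d],-1)
    return P@c["T"][:3,:3].T+c["T"][:3,3]
def ray(n,u,v,z):
    c=calibration(n);K=c["mtx"];r=c["T"][:3,:3]@np.array([(u-K[0,2])/K[0,0],-(v-K[1,2])/K[1,1],-1]);t=c["T"][:3,3]
    return t+r*(z-t[2])/r[2]
def rect(P):
    (c,s,a)=cv2.minAreaRect((P[:,:2]*1000).astype(np.float32)); return np.round(c,1),np.round(s,1),round(a,2)
E
python3 - <<'E'
from h import *
for n in("top","side"):
    f=np.load(n+"0.npz");W=cloud(n,f["d"]);p=f["p"].astype(int);ok=f["d"]>0
    X,Y,Z=W[...,0],W[...,1],W[...,2]
    print(n,"bench z",np.median(Z[ok&(abs(Z)<.02)&(X>.3)]))
    b=ok&(X>.2)&(X<.6)&(Y>-.4)&(Y<-.05)
    for lo,hi in((.085,.105),(.045,.063)):
        m=(b&(Z>lo)&(Z<hi)).astype(np.uint8);k,l,s,_=cv2.connectedComponentsWithStats(m)
        for i in range(1,k):
            if s[i,4]>60:
                Q=W[l==i];print(lo,s[i].tolist(),rect(Q),Q.mean(0).round(4))
    # tab points: above lid height
    m=b&(Z>.1);print("above .1",m.sum(),W[m].mean(0).round(4),W[m].min(0).round(4),W[m].max(0).round(4))
    g=p.sum(-1)
    sh=ok&(Z>.003)&(X>.2)&(X<.65)&(Y>.05)&(Y<.4)
    m=(sh&(g>270)).astype(np.uint8);k,l,s,_=cv2.connectedComponentsWithStats(m)
    for i in range(1,k):
        if s[i,4]>30:
            Q=W[l==i];print("bright",s[i].tolist(),rect(Q),Q.mean(0).round(4))
    m=(ok&(Z>.02)&(Z<.09)&(X>.2)&(X<.65)&(Y>.05)&(Y<.4)).astype(np.uint8);k,l,s,_=cv2.connectedComponentsWithStats(m)
    for i in range(1,k):
        if s[i,4]>30:
            Q=W[l==i];print("high",s[i].tolist(),rect(Q),Q.mean(0).round(4),Q[:,2].max())
p=np.load("top0.npz")["p"][190:380,70:460,::-1];cv2.imwrite("pics/c1.png",cv2.resize(p,None,fx=2.05,fy=2.05,interpolation=2))
E
```

```text
top bench z 0.0006464585574128545
0.085 [324, 281, 84, 78, 3941] (array([ 431.1, -189.1]), array([139. , 134.8]), 76.57) [ 0.433  -0.1816  0.0953]
0.045 [341, 234, 70, 29, 1294] (array([ 571.5, -213.6]), array([ 56.9, 138.7]), 0.03) [ 0.5776 -0.2108  0.0552]
above .1 960 [ 0.354  -0.3193  0.4026] [ 0.2393 -0.4     0.1   ] [ 0.499  -0.0509  0.6804]
bright [176, 265, 56, 48, 1182] (array([490.4, 138.3]), array([101.9,  86.1]), 81.63) [0.4867 0.131  0.0081]
high [113, 264, 67, 41, 632] (array([508.1, 252.3]), array([119. ,  83.1]), 80.81) [0.5068 0.2464 0.044 ] 0.06627134218817066
high [185, 271, 9, 11, 59] (array([515.2, 168.1]), array([21.4, 15.8]), 11.52) [0.5156 0.1678 0.0226] 0.029283608735071853
high [181, 290, 9, 12, 38] (array([474.8, 174. ]), array([24.2, 12.7]), 18.35) [0.4751 0.1737 0.0231] 0.026130662045656727
high [144, 331, 40, 15, 420] (array([389.6, 216.3]), array([81.2, 24.3]), 83.06) [0.3897 0.2153 0.0258] 0.033958625621235194
side bench z 0.0009699023598026546
0.085 [351, 202, 77, 59, 2391] (array([ 431.4, -186.2]), array([142.6, 135.3]), 77.8) [ 0.432  -0.1742  0.095
[... 448 characters left out ...]
28, 261] (array([501.2, 196.2]), array([18.2, 87.7]), 81.6) [0.4975 0.1998 0.0191]
high [301, 354, 9, 10, 35] (array([509.6, 134.3]), array([16.6, 13.9]), 48.43) [0.5085 0.1345 0.0211] 0.023752034375776443
high [288, 370, 13, 10, 89] (array([514.9, 170.6]), array([21.4, 17.3]), 37.73) [0.5147 0.1708 0.0229] 0.0256472199652662
high [253, 379, 66, 72, 1075] (array([507.6, 257.2]), array([122.5,  84. ]), 81.35) [0.5052 0.2566 0.0444] 0.06564821124385134
high [307, 379, 15, 11, 73] (array([474.9, 175.9]), array([23.7, 16. ]), 12.45) [0.4747 0.1765 0.0232] 0.02713301511177635
high [339, 401, 30, 48, 681] (array([389.2, 219.3]), array([80. , 24.6]), 82.83) [0.3887 0.2212 0.0258] 0.0319720310651852
```

View pics/c1.png

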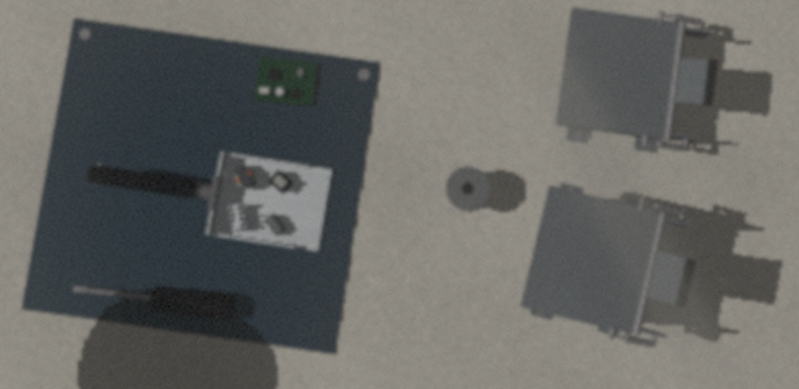

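Crop: the tall lid's corners are at (553,187), (659,205), (636,333) and (525,308). Its tab runs from about (665,278) to (690,280). The shovel blade's front corners are at (331,168) and (320,250), and the handle end is at (90,172).

Run:
```python
from h import *
f=lambda x,y,z:ray("top",70+x/2.05,190+y/2.05,z)
for nm,z,pts in(("lid",.095,[(553,187),(659,205),(636,333),(525,308)]),("blade",.01,[(222,152),(331,168),(320,250),(207,235)]),("hand",.06,[(90,172)]),("tab",.115,[(688,262),(692,300)]),("tabedge",.115,[(690,283)]),("spool",.04,[(467,188)]),("mat",.002,[(75,20),(379,63),(337,352),(23,308)])):
    print(nm,[f(*p,z).round(4).tolist() for p in pts])
# depth based fits
T=np.load("top0.npz");W=cloud("top",T["d"]);Z=W[...,2]
m=(Z>.088)&(Z<.103)&(T["d"]>0);m[:, :324]=0;m[:,395:]=0;m[:279]=0;m[360:]=0
m=cv2.morphologyEx(m.astype(np.uint8),cv2.MORPH_OPEN,np.ones((9,9)))>0
print("lid core",m.sum(),rect(W[m]),W[m].mean(0))
# handle line from both views
for n in("top","side"):
    T=np.load(n+"0.npz");W=cloud(n,T["d"]);X,Y,Z=np.moveaxis(W,-1,0)
    m=(T["d"]>0)&(Z>.03)&(Z<.09)&(X>.46)&(X<.56)&(Y>.2)&(Y<.33);Q=W[m]
    vx,vy,x0,y0=cv2.fitLine(Q[:,:2].astype(np.float32),cv2.DIST_HUBER,0,.01,.01).ravel();print(n,"handle",x0,y0,np.degrees(np.arctan2(vy,vx)),rect(Q),Q[:,1].min(),Q[:,1].max())
    m=(T["d"]>0)&(Z>.1)&(Z<.13)&(X>.3)&(X<.5)&(Y>-.33)&(Y<-.2);Q=W[m];print("tabpts",len(Q),Q.mean(0).round(4),rect(Q) if len(Q) else 0)
```

```text
lid [[0.5026, -0.139, 0.095], [0.4858, -0.2393, 0.095], [0.3661, -0.2165, 0.095], [0.3892, -0.1125, 0.095]]
blade [[0.5404, 0.1925, 0.01], [0.5244, 0.0818, 0.01], [0.4417, 0.0916, 0.01], [0.4566, 0.2056, 0.01]]
hand [[0.5175, 0.309, 0.06]]
tab [[0.4328, -0.2628, 0.115], [0.3979, -0.2661, 0.115]]
tabedge [[0.4135, -0.2644, 0.115]]
spool [[0.5034, -0.0568, 0.04]]
mat [[0.6768, 0.3484, 0.002], [0.6332, 0.035, 0.002], [0.3394, 0.074, 0.002], [0.3831, 0.3904, 0.002]]
lid core 3502 (array([ 433.6, -180.3]), array([120.6, 118.1]), 76.43) [ 0.43386762 -0.17740378  0.09531703]
top handle 0.5087972 0.2593878 81.11164 (array([507.7, 256.2]), array([111.6,  19.7]), 80.46) 0.2011737698349474 0.311242645534462
tabpts 415 [ 0.4178 -0.2476  0.11  ] (array([ 430. , -236.8]), array([121.1,  65.7]), 5.32)
side handle 0.5077785 0.28026593 82.288765 (array([506.4, 258.1]), array([121.2,  23.9]), 77.82) 0.2001341649555245 0.31815901450058404
tabpts 289 [ 0.4177 -0.2466  0.1099] (array([ 433.6, -247.2]), array([39.5, 76.1]), 74.63)
```

```bash
cat >> h.py <<'E'
from scipy.spatial.transform import Rotation as Ro
def go(p,zyaw=None,vert=None):
    """tool-frame shift (cm) to p; spin so that tool z lies along +-(direction zyaw deg)"""
    o=get_obs();R=Ro.from_euler("xyz",o["orientation"],degrees=True).as_matrix()
    print("t",round(float(o["clock"]),2),"tcp",o["tool_pos"].round(4),"zdir",np.degrees(np.arctan2(R[1,2],R[0,2])).round(1),"tilt",R[2,0].round(4),"q6",o["joint_pos"][5].round(1),"F",o["force"].round(1),"open",o["opening"].round(4))
    s=0
    if zyaw is not None:
        zd=np.radians(zyaw);t=np.array([np.cos(zd),np.sin(zd),0])
        s=np.arctan2(np.cross(R[:,2],t)@R[:,0],R[:,2]@t); s=(s+np.pi/2)%np.pi-np.pi/2
        print("spin rad",s.round(3))
    R2=R@Ro.from_rotvec([s,0,0]).as_matrix()
    print("shift cm after spin",((np.array(p)-o["tool_pos"])@R2*100).round(2)," before",((np.array(p)-o["tool_pos"])@R*100).round(2))
H=np.array([.4233,-.2326,.0935]); byaw=-102.; B=np.array([np.cos(np.radians(byaw)),np.sin(np.radians(byaw)),0])
E
python3 -c "
from h import *
go(H+.038*B+[0,0,.09],byaw+90)"
```

```text
Traceback (most recent call last):
  File "h.py", line 16, in go
    print("t",round(float(o["clock"]),2),"tcp",o["tool_pos"].round(4),"zdir",np.degrees(np.arctan2(R[1,2],R[0,2])).round(1),"tilt",R[2,0].round(4),"q6",o["joint_pos"][5].round(1),"F",o["force"].round(1),"open",o["opening"].round(4))
                                                                                                                                                                                                                  ^^^^^^^^^^^^^^^^^^
AttributeError: 'float' object has no attribute 'round'
```

```bash
sed -i 's/o\["joint_pos"\]\[5\].round(1)/round(float(o["joint_pos"][5]),1)/; s/o\["opening"\].round(4)/round(float(o["opening"]),4)/' h.py
python3 -c "
from h import *
go(H+.038*B+[0,0,.09],byaw+90)"
```

```text
t 0.1 tcp [ 0.1732 -0.6519  0.2257] zdir 104.9 tilt -1.0 q6 -16.5 F [ 0.3  0.2 -0.6] open 0.0878
spin rad -1.102
shift cm after spin [  4.26 -42.41 -15.74]  before [  4.26 -33.22  30.71]
```

>>> move_arm(commands=[[[0,0,0,-0.138],[0,0,0,-0.138],[0,0,0,-0.138],[0,0,0,-0.138],[0,0,0,-0.138],[0,0,0,-0.138],[0,0,0,-0.138],[0,0,0,-0.136]]], jaw=0)

```text
clock: 0.9
tool_pos: [0.1733, -0.652, 0.226]
orientation: [-58.4, 89.9, 109.9]
force: [-0.5, -1.0, 0.4]
opening: 0.0294
```

>>> move_arm(commands=[[[0,-4,-1.5,0],[0,-4,-1.5,0],[0,-4,-1.5,0],[0,-4,-1.5,0],[0,-4,-1.5,0],[0,-4,-1.5,0],[0,-4,-1.5,0],[0,-4,-1.5,0]]])

```text
clock: 1.7
tool_pos: [0.3576, -0.3625, 0.2264]
orientation: [-49.4, 90.0, 118.6]
force: [1.1, 0.2, 1.0]
opening: 0.0003
```

```bash
python3 -c "
from h import *
go(H+.038*B+[0,0,.09],byaw+90)"
```

```text
t 1.7 tcp [ 0.3576 -0.3625  0.2264] zdir 168.0 tilt -1.0 q6 11.3 F [1.1 0.2 1. ] open 0.0003
spin rad 0.0
shift cm after spin [  4.29 -10.27  -3.72]  before [  4.29 -10.27  -3.73]
```

>>> move_arm(commands=[[[1,-3.4,-1.25,0],[1,-3.4,-1.25,0],[2,-3.4,-1.25,0],[0,0,0,0],[0,0,0,0],[0,0,0,0]]])

```text
clock: 2.3
tool_pos: [0.4149, -0.2726, 0.1868]
orientation: [120.9, 90.0, -71.1]
force: [-0.6, -1.2, 0.6]
opening: 0.0003
```

Run:
```python
from h import *
go(H+.038*B+[0,0,.09],byaw+90)
for n in("side","top"):
    p,d=snapshot(n);np.savez(n+"1.npz",p=p,d=d)
    a=p[150:300,260:460,::-1] if n=="side" else p[240:390,300:500,::-1]
    cv2.imwrite(f"{n}1.png",cv2.resize(a,None,fx=2,fy=2,interpolation=2))
cv2.imwrite("pics/c2.png",np.hstack([cv2.imread("side1.png"),cv2.imread("top1.png")]))
```

```text
t 2.3 tcp [ 0.4149 -0.2726  0.1868] zdir 168.0 tilt -1.0 q6 -1.4 F [-0.6 -1.2  0.6] open 0.0003
spin rad 0.0
shift cm after spin [ 0.33 -0.29  0.01]  before [ 0.33 -0.29  0.01]
```

View pics/c2.png

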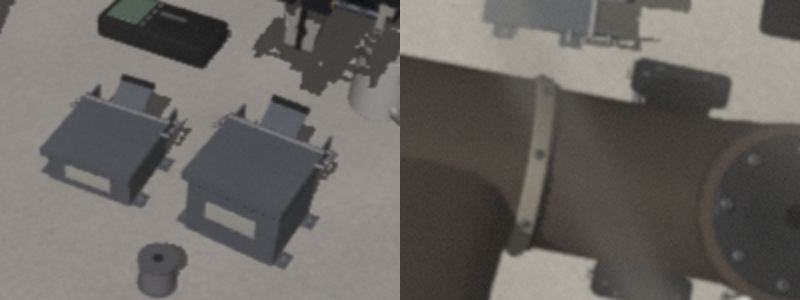

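Run:
```python
from h import *
for z in(.110,.115): print(ray("side",405,200.5,z))
print("expected tab point",H+.030*B+[0,0,.02])
print("fingers at z.187",ray("side",410,162,.187))
print("lid front corners",ray("side",352.5,237,.095),ray("side",393,262,.095))
```

```text
[ 0.41695139 -0.27064216  0.11      ]
[ 0.41630811 -0.26429338  0.115     ]
expected tab point [ 0.41706265 -0.26194443  0.1135    ]
fingers at z.187 [ 0.42424725 -0.31045395  0.187     ]
lid front corners [ 0.49899831 -0.1308338   0.095     ] [ 0.40158656 -0.08801496  0.095     ]
```

>>> move_arm(commands=[[[3,-0.4,0,0],[3,0,0,0],[1,0,0,0],[1,0,0,0],[0.8,0,0,0],[0.8,0,0,0]]])

```text
clock: 3.0
tool_pos: [0.4162, -0.2689, 0.0908]
orientation: [174.2, 89.9, -17.9]
force: [0.2, -1.0, 2.8]
opening: 0.0007
```

>>> move_arm(commands=[[[0.6,0,0,0],[0.6,0,0,0],[0.6,0,0,0],[0,0,0,0]]])

```text
clock: 3.4
tool_pos: [0.4152, -0.2681, 0.0716]
orientation: [-2.9, 89.9, 165.1]
force: [-0.9, -1.0, -0.3]
opening: 0.0001
```

Run:
```python
from h import *
go(H+.038*B+[0,0,-.02],byaw+90)
p,d=snapshot("side");np.savez("side2.npz",p=p,d=d)
cv2.imwrite("pics/c3.png",cv2.resize(p[130:290,280:460,::-1],None,fx=3,fy=3,interpolation=2))
```

```text
t 3.4 tcp [ 0.4152 -0.2681  0.0716] zdir 168.0 tilt -1.0 q6 -2.0 F [-0.9 -1.  -0.3] open 0.0001
spin rad 0.0
shift cm after spin [-0.19  0.16 -0.06]  before [-0.19  0.16 -0.06]
```

View pics/c3.png

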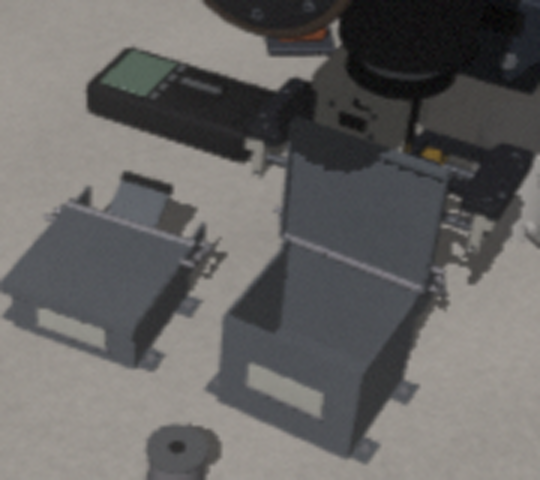

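Side view: the tall lid is open past upright, and the gripper stands behind it. The front rim corners are at crop (223,320) and (360,358). The low box is still shut.

>>> move_arm(commands=[[[0,2,0,0],[0,3,0,0],[-4,1,0,0],[-5,0,0,0],[-5,0,0,0],[-4,0,0,0],[0,0,0,0]]], jaw=6)

```text
clock: 4.15
tool_pos: [0.406, -0.3286, 0.2594]
orientation: [164.3, 89.4, -27.6]
force: [0.5, 0.3, 0.4]
opening: 0.0509
```

Run:
```python
from h import *
g=lambda x,y,z:ray("side",280+x/3,130+y/3,z).round(4)
print("rim",g(223,320,.09),g(360,358,.09),"lid tip",g(290,120,.2),g(448,165,.2),"hinge",g(285,237,.0935),g(425,290,.0935))
go([.5087,.264,.12],-8.3)
```

```text
rim [ 0.4968 -0.1382  0.09  ] [ 0.3964 -0.1331  0.09  ] lid tip [ 0.4828 -0.2379  0.2   ] [ 0.3691 -0.222   0.2   ] hinge [ 0.4774 -0.2385  0.0935] [ 0.3663 -0.214   0.0935]
t 4.15 tcp [ 0.406  -0.3286  0.2594] zdir 168.1 tilt -0.9999 q6 5.4 F [0.5 0.3 0.4] open 0.0509
spin rad -0.063
shift cm after spin [ 13.74 -60.17  -1.47]  before [ 13.74 -60.14   2.35]
```

>>> move_arm(commands=[[[0,0,0,-0.063],[0,-4.3,-0.1,0],[0,-4.3,-0.1,0],[0,-4.3,-0.1,0],[0,-4.3,-0.1,0],[0,-4.3,-0.1,0],[0,-4.3,-0.1,0],[0,-4.3,-0.1,0]]], jaw=6)

```text
clock: 4.95
tool_pos: [0.4539, -0.0284, 0.2528]
orientation: [-143.6, 90.0, 28.1]
force: [1.2, -0.2, -0.2]
opening: 0.06
```

>>> move_arm(commands=[[[0,-4.3,-0.1,0],[0,-4.3,-0.1,0],[2,-4.3,-0.1,0],[2,-4.3,-0.1,0],[2,-4.3,-0.1,0],[2,-4.3,-0.1,0],[2,-4.3,-0.1,0],[0,0,0,0]]])

```text
clock: 5.75
tool_pos: [0.5042, 0.27, 0.149]
orientation: [49.6, 89.8, -138.6]
force: [-0.3, -1.8, 0.4]
opening: 0.06
```

Run:
```python
from h import *
go([.5087,.264,.12],-8.3)
o=get_obs()
p,d=snapshot("side");np.savez("side3.npz",p=p,d=d)
cv2.imwrite("pics/c4.png",cv2.resize(p[300:480,180:420,::-1],None,fx=3,fy=3,interpolation=2))
```

```text
t 5.75 tcp [0.5042 0.27   0.149 ] zdir 171.8 tilt -1.0 q6 -55.9 F [-0.3 -1.8  0.4] open 0.06
spin rad 0.002
shift cm after spin [ 2.9   0.51 -0.54]  before [ 2.9   0.52 -0.54]
```

View pics/c4.png

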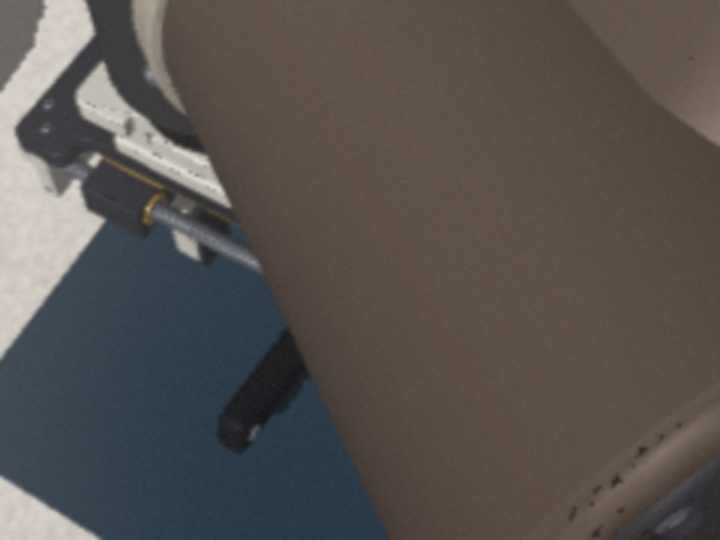

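>>> move_arm(commands=[[[2,0.3,-0.3,0],[2,0.2,-0.2,0],[2,0,0,0],[2,0,0,0],[2,0,0,0],[1.6,0,0,0],[1.2,0,0,0],[0,0,0,0]]])

```text
clock: 6.6
tool_pos: [0.5084, 0.2598, 0.0236]
orientation: [50.0, 89.9, -138.4]
force: [0.0, -0.3, -0.4]
opening: 0.0601
```

Run:
```python
from h import *
go([.5087,.264,.021],-8.3)
```

```text
t 6.6 tcp [0.5084 0.2598 0.0236] zdir 171.6 tilt -1.0 q6 -55.1 F [ 0.  -0.3 -0.4] open 0.0601
spin rad -0.002
shift cm after spin [ 0.26 -0.42  0.03]  before [ 0.26 -0.42  0.03]
```

>>> move_arm(commands=[[[0.2,-0.2,0,0],[0,0,0,0],[0,0,0,0],[0,0,0,0],[0,0,0,0],[0,0,0,0],[0,0,0,0],[0,0,0,0]]], jaw=0)

```text
clock: 7.4
tool_pos: [0.5093, 0.263, 0.0227]
orientation: [-106.1, 90.0, 65.5]
force: [-1.0, 0.7, 1.5]
opening: 0.0178
```

>>> move_arm(commands=[[[-0.3,0,0,0],[-0.6,0,0,0],[-0.8,0,0,0],[-0.8,0,0,0],[-0.8,0,0,0],[-0.5,0,0,0],[-0.2,0,0,0],[0,0,0,0]]])

```text
clock: 8.2
tool_pos: [0.5094, 0.263, 0.063]
orientation: [-121.9, 90.0, 49.7]
force: [0.1, -0.3, -2.7]
opening: 0.0178
```

```bash
cat > look.py <<'E'
from h import *
import sys
def blade():
    """fit the plane of the bright blade with the top depth, report its tilt"""
    p,d=snapshot("top");W=cloud("top",d);o=get_obs();t=o["tool_pos"]
    return p,d,W,t
E
python3 - <<'E'
from h import *
go([.5087,.264,.021],-8.3)
p,d=snapshot("top");s,ds=snapshot("side");np.savez("4.npz",p=p,d=d,s=s,ds=ds)
cv2.imwrite("pics/c5.png",np.hstack([cv2.resize(p[200:380,80:340,::-1],(520,360)),cv2.resize(s[300:480,200:340,::-1],(280,360))]))
E
```

```text
t 8.2 tcp [0.5094 0.263  0.063 ] zdir 171.6 tilt -1.0 q6 -55.2 F [ 0.1 -0.3 -2.7] open 0.0178
spin rad -0.001
shift cm after spin [ 4.2  -0.09  0.09]  before [ 4.2  -0.09  0.09]
```

View pics/c5.png

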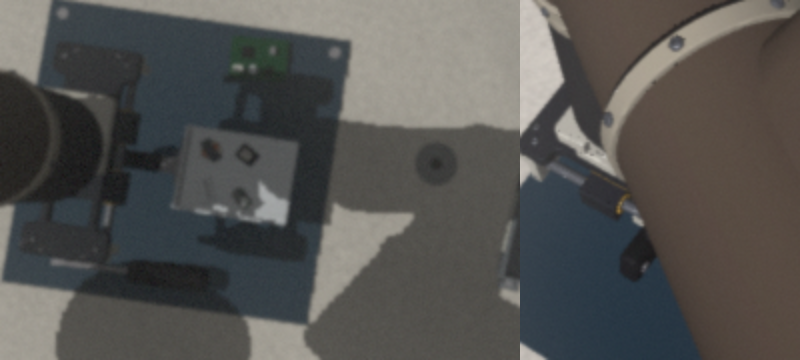

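```bash
cat > tilt.py <<'E'
from h import *
def tilt(W,d,g,byx,L=.0):
    """fit blade plane: points in a strip in shovel axes about the grip g; sx forward dir"""
    s=np.array([np.cos(np.radians(byx)),np.sin(np.radians(byx)),0]);l=np.array([-s[1],s[0],0])
    Q=W-g;a=Q@s;b=Q@l
    m=(d>0)&(a>.085)&(a<.170)&(abs(b)<.033)&(Q[...,2]<.02)&(Q[...,2]>-.11)
    A=np.c_[a[m],np.ones(m.sum())];z=W[...,2][m]
    for _ in range(6):
        c=np.linalg.lstsq(A,z,rcond=None)[0];r=z-A@c;k=r<.004;A,z=A[k],z[k]
    print("pts",len(z),"slope deg",np.degrees(np.arctan(c[0])).round(2),"z at lip",(c[0]*.178+c[1]).round(4),"at rear",(c[0]*.068+c[1]).round(4),"rms",r.std().round(4))
    m2=(d>0)&(a>.05)&(a<.21)&(abs(b)<.06)&(Q[...,2]<.02)&(W[...,2]>c[1]-.06)
    return a,b,m
E
python3 - <<'E'
from tilt import *
f=np.load("4.npz");W=cloud("top",f["d"]);tilt(W,f["d"],np.array([.5094,.263,.082]),-98.4)
f=np.load("top0.npz");W=cloud("top",f["d"]);tilt(W,f["d"],np.array([.5094,.263,.041]),-98.4)
E
```

```text
pts 1032 slope deg -0.2 z at lip 0.044 at rear 0.0444 rms 0.0021
pts 967 slope deg 0.34 z at lip 0.0049 at rear 0.0042 rms 0.0022
```

The shovel is held level, with a measured slope of −0.2° and the parts still on it. The move commands can't pitch the tool, so I'll carry it gently, press the lip on the rim, and then shake the scrap off by inertia.

```bash
cat >> h.py <<'E'
RIM=np.array([.445,-.135,.09])
E
python3 - <<'E'
from h import *
go(RIM-.163*B+[0,0,.135-.09],byaw+90)
E
```

```text
t 8.3 tcp [0.5091 0.2627 0.0623] zdir 171.6 tilt -1.0 q6 -55.2 F [ 0.  -0.1 -2.8] open 0.0174
spin rad 0.063
shift cm after spin [-7.26 23.94 -1.99]  before [-7.26 24.02 -0.47]
```

>>> move_arm(commands=[[[-0.5,0,0,0],[-1,0,0,0.01],[-1.5,0,0,0.01],[-1.5,0,0,0.01],[-1.5,0,0,0.01],[-1,0,0,0.013],[-0.3,0.3,-0.1,0.01],[0,0.7,-0.1,0]]])

```text
clock: 9.1
tool_pos: [0.5094, 0.2528, 0.1359]
orientation: [-119.2, 89.9, 48.8]
force: [0.4, -0.4, -3.3]
opening: 0.0177
```

>>> move_arm(commands=[[[0,1.2,-0.1,0],[0,1.6,-0.2,0],[0,2,-0.2,0],[0,2,-0.2,0],[0,2,-0.2,0],[0,2,-0.2,0],[0,2,-0.2,0],[0,2,-0.2,0]]])

```text
clock: 9.9
tool_pos: [0.4929, 0.1029, 0.1357]
orientation: [-134.3, 90.0, 33.7]
force: [-0.1, -0.0, -2.4]
opening: 0.0175
```

>>> move_arm(commands=[[[0,2,-0.2,0],[0,1.8,-0.1,0],[0,1.5,0,0],[0,1.2,0,0],[0,0.9,0,0],[0,0.6,0,0],[0,0.3,0,0],[0,0,0,0]]])

```text
clock: 10.7
tool_pos: [0.479, 0.0229, 0.1356]
orientation: [-116.5, 90.0, 51.5]
force: [-0.1, 0.0, -3.1]
opening: 0.0179
```

Run:
```python
from tilt import *
go(RIM-.163*B+[0,0,.135-.09],byaw+90)
p,d=snapshot("top");s,ds=snapshot("side");np.savez("5.npz",p=p,d=d,s=s,ds=ds)
cv2.imwrite("pics/c6.png",np.hstack([cv2.resize(p[240:380,230:440,::-1],(480,320)),cv2.resize(s[160:340,280:460,::-1],(320,320))]))
o=get_obs();tilt(cloud("top",d),d,o["tool_pos"]+[0,0,.019],-102)
```

```text
t 10.7 tcp [0.479  0.0229 0.1356] zdir 168.0 tilt -1.0 q6 -38.3 F [-0.1  0.  -3.1] open 0.0179
spin rad 0.0
shift cm after spin [ 0.06 -0.15  0.04]  before [ 0.06 -0.15  0.04]
pts 1207 slope deg -0.2 z at lip 0.1168 at rear 0.1172 rms 0.0019
```

View pics/c6.png

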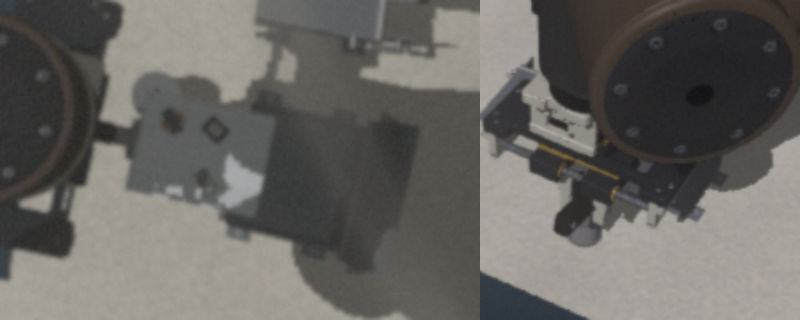

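Top view: the blade's lip at (272,160) lies over the front of the mouth and is centred. All four parts are still on the blade, and it is level. Next I lower it onto the rim.

>>> move_arm(commands=[[[0.5,0,0,0],[0.6,0,0,0],[0.6,0,0,0],[0.4,0,0,0],[0.2,0,0,0],[0.1,0,0,0],[0.1,0,0,0],[0,0,0,0]]])

```text
clock: 11.6
tool_pos: [0.4791, 0.023, 0.1107]
orientation: [-178.6, 90.0, -10.6]
force: [0.5, 0.2, -1.3]
opening: 0.0177
```

>>> move_arm(commands=[[[0.15,0,0,0],[0.15,0,0,0],[0,0,0,0],[0,0,0,0],[0,0,0,0]]])

```text
clock: 12.1
tool_pos: [0.4792, 0.0231, 0.1078]
orientation: [-150.7, 90.0, 17.3]
force: [0.2, 3.2, 1.8]
opening: 0.0176
```

Run:
```python
from tilt import *
go(RIM-.163*B+[0,0,.02],byaw+90)
p,d=snapshot("top")
o=get_obs();tilt(cloud("top",d),d,o["tool_pos"]+[0,0,.019],-102)
```

```text
t 12.1 tcp [0.4792 0.0231 0.1078] zdir 168.0 tilt -1.0 q6 -38.3 F [0.2 3.2 1.8] open 0.0176
spin rad 0.001
shift cm after spin [-0.22 -0.12  0.06]  before [-0.22 -0.12  0.06]
pts 1161 slope deg 1.11 z at lip 0.0929 at rear 0.0908 rms 0.002
```

>>> move_arm(commands=[[[-0.8,0,0,0],[0,0,0,0],[0,1,0,0],[0,2,0,0],[0,2.5,0,0],[0,-4.5,0,0],[0,0,0,0],[0,0,0,0]]])

```text
clock: 12.95
tool_pos: [0.4765, 0.0129, 0.1153]
orientation: [25.1, 90.0, -166.9]
force: [-0.3, -0.0, -2.6]
opening: 0.0179
```

```bash
cat > view.py <<'E'
import sys
from tilt import *
go(RIM-.163*B+[0,0,.028],byaw+90)
p,d=snapshot("top");np.savez(sys.argv[1]+".npz",p=p,d=d)
c=cv2.convertScaleAbs(p[250:370,260:420,::-1],alpha=1.6,beta=10)
cv2.imwrite(f"pics/{sys.argv[1]}.png",cv2.resize(c,None,fx=4,fy=4,interpolation=2))
o=get_obs();W=cloud("top",d);g=o["tool_pos"]+[0,0,.019];tilt(W,d,g,-102)
# parts = blobs standing over the blade, in shovel axes (mm from lip, lateral)
Q=W-g;l=np.array([-B[1],B[0],0]);a=Q@B;b=Q@l;m=((d>0)&(a>.075)&(a<.19)&(abs(b)<.037)&(W[...,2]>o["tool_pos"][2]-.0215+.011)&(W[...,2]<g[2]+.02)).astype(np.uint8)
k,L,s,_=cv2.connectedComponentsWithStats(m)
for i in range(1,k):
    if s[i,4]>12: print("part",s[i,4],"behind lip mm",(178-1000*a[L==i].mean()).round(1),"lat",(1000*b[L==i].mean()).round(1),"z",W[L==i][:,2].max().round(3))
r=W-RIM;ar=r@B;br=r@l;m=((d>0)&(ar>.005)&(ar<.095)&(abs(br)<.05)&(W[...,2]>.012)&(W[...,2]<.06)).astype(np.uint8)
k,L,s,_=cv2.connectedComponentsWithStats(m)
for i in range(1,k):
    if s[i,4]>8: print("in box",s[i,4],(1000*ar[L==i].mean()).round(1),(1000*br[L==i].mean()).round(1),W[L==i][:,2].max().round(3))
E
python3 view.py s1
```

```text
t 12.95 tcp [0.4765 0.0129 0.1153] zdir 168.0 tilt -1.0 q6 -37.2 F [-0.3 -0.  -2.6] open 0.0179
spin rad 0.001
shift cm after spin [-0.27 -1.18  0.  ]  before [-0.27 -1.18  0.  ]
pts 1244 slope deg 0.37 z at lip 0.098 at rear 0.0973 rms 0.0019
part 99 behind lip mm 43.2 lat 17.8 z 0.12
part 82 behind lip mm 6.4 lat 18.5 z 0.118
part 61 behind lip mm 42.6 lat -22.3 z 0.121
part 63 behind lip mm 4.9 lat -23.9 z 0.119
in box 16 75.3 49.4 0.058
in box 89 94.0 -18.9 0.06
```

View pics/s1.png

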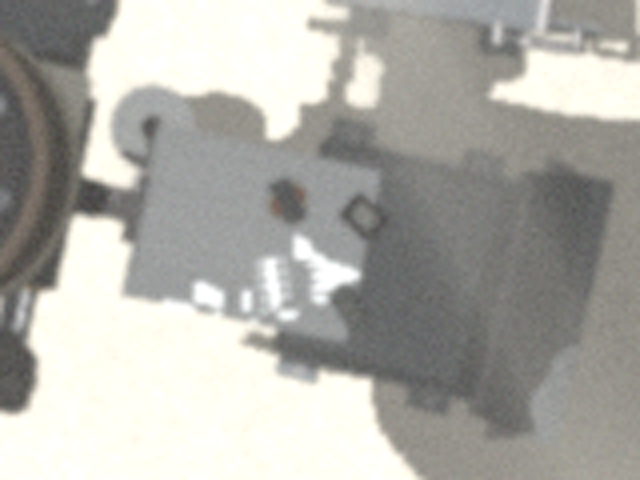

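Same picture: every part has moved about 32 mm forward. The front pair sits at the lip, at (365,213) and (345,295), and the rear pair is about 43 mm behind it. I'll repeat the stroke.

>>> move_arm(commands=[[[0,0.7,0,0],[0,1.3,0,0],[0,1.5,0,0],[0,-4.2,0,0],[0,0,0,0],[0,0,0,0]]])

```text
clock: 13.6
tool_pos: [0.4781, 0.0194, 0.1156]
orientation: [32.7, 90.0, -159.3]
force: [-0.8, 0.5, -2.5]
opening: 0.0176
```

```bash
python3 view.py s2
```

```text
t 13.6 tcp [0.4781 0.0194 0.1156] zdir 168.0 tilt -1.0 q6 -37.9 F [-0.8  0.5 -2.5] open 0.0176
spin rad 0.001
shift cm after spin [-0.24 -0.51  0.03]  before [-0.24 -0.51  0.03]
pts 1280 slope deg 0.24 z at lip 0.0975 at rear 0.0971 rms 0.0019
part 101 behind lip mm 15.4 lat 16.0 z 0.121
part 63 behind lip mm 16.3 lat -23.1 z 0.118
in box 19 73.3 49.5 0.057
in box 84 57.5 17.3 0.029
in box 87 94.0 -19.4 0.06
in box 55 69.6 -29.7 0.022
```

>>> move_arm(commands=[[[0,0.7,0,0],[0,1.3,0,0],[0,1.6,0,0],[0,-4.2,0,0],[0,0,0,0],[0,0,0,0]]])

```text
clock: 14.25
tool_pos: [0.4793, 0.0252, 0.1156]
orientation: [43.6, 90.0, -148.3]
force: [-0.5, -0.6, -2.1]
opening: 0.0181
```

```bash
python3 view.py s3
```

```text
t 14.25 tcp [0.4793 0.0252 0.1156] zdir 168.0 tilt -1.0 q6 -38.5 F [-0.5 -0.6 -2.1] open 0.0181
spin rad 0.001
shift cm after spin [-0.24  0.08  0.02]  before [-0.24  0.08  0.02]
pts 1443 slope deg -0.02 z at lip 0.0973 at rear 0.0973 rms 0.002
in box 12 79.2 49.3 0.059
in box 69 57.6 23.3 0.023
in box 103 94.1 -14.8 0.06
in box 77 28.5 -2.5 0.032
in box 53 47.8 -15.1 0.026
in box 50 69.2 -29.4 0.023
```

All four parts now show in the box, at heights of 32 mm or less, and the blade is empty. I'll take the shovel back to its original pose.

>>> move_arm(commands=[[[-1.5,-1,0,0],[-1,-2,0,0],[0,-3,0.2,-0.01],[0,-4,0.4,-0.02],[0,-4,0.4,-0.02],[0,-4,0.4,-0.013],[0,-3,0,0],[0,-1.5,0,0]]])

```text
clock: 15.1
tool_pos: [0.5064, 0.2511, 0.1404]
orientation: [93.0, 90.0, -95.3]
force: [0.5, -0.2, -2.4]
opening: 0.0181
```

>>> move_arm(commands=[[[0,0,0,0],[0,0,0,0],[0,0,0,0]]])

```text
clock: 15.4
tool_pos: [0.5059, 0.2483, 0.1405]
orientation: [46.4, 90.0, -142.0]
force: [-0.1, 0.3, -2.1]
opening: 0.0183
```

```bash
python3 -c "
from h import *
go([.5093,.263,.0227],-8.4)"
```

```text
t 15.4 tcp [0.5059 0.2483 0.1405] zdir 171.6 tilt -1.0 q6 -54.5 F [-0.1  0.3 -2.1] open 0.0183
spin rad -0.0
shift cm after spin [11.78 -1.51 -0.13]  before [11.78 -1.51 -0.13]
```

>>> move_arm(commands=[[[2,-0.8,-0.1,0],[2.5,-0.7,0,0],[2.5,0,0,0],[2,0,0,0],[1.2,0,0,0],[0.7,0,0,0],[0.5,0,0,0],[0.2,0,0,0]]])

```text
clock: 16.2
tool_pos: [0.5096, 0.2645, 0.0248]
orientation: [-132.8, 90.0, 38.9]
force: [0.4, -0.9, -1.8]
opening: 0.0176
```

>>> move_arm(commands=[[[0.2,0,0,0],[0,0,0,0],[0,0,0,0]]])

```text
clock: 16.5
tool_pos: [0.5095, 0.2647, 0.023]
orientation: [-129.8, 90.0, 41.8]
force: [-0.7, 0.4, -1.5]
opening: 0.0179
```

>>> move_arm(commands=[[[0.1,0,0,0],[0,0,0,0]]])

```text
clock: 16.7
tool_pos: [0.5097, 0.2649, 0.0224]
orientation: [-139.5, 89.9, 32.2]
force: [-1.6, 0.4, 5.2]
opening: 0.0179
```

>>> move_arm(commands=[[[0,0,0,0],[0,0,0,0],[0,0,0,0],[0,0,0,0],[-2,0,0,0],[-4,0,0,0],[-5,0,0,0],[-5,0,0,0]]], jaw=5)

```text
clock: 17.5
tool_pos: [0.5089, 0.264, 0.183]
orientation: [58.1, 89.9, -130.3]
force: [1.3, 1.2, -0.4]
opening: 0.05
```

>>> move_arm(commands=[[[-5,0,0,0],[-5,0,0,0],[0,4,0,0],[0,4,0,0],[0,4,0,0],[0,4,0,0]]], jaw=0)

```text
clock: 18.1
tool_pos: [0.4854, 0.1047, 0.2816]
orientation: [-125.7, 90.0, 45.9]
force: [0.8, -0.0, -0.6]
opening: 0.0079
```

Run:
```python
from tilt import *
p,d=snapshot("top")
tilt(cloud("top",d),d,np.array([.5095,.2647,.041]),-98.4)
go(H+.075*B+[0,0,.28-.0935],byaw+90)
```

```text
pts 394 slope deg -1.26 z at lip 0.004 at rear 0.0065 rms 0.0021
t 18.15 tcp [0.4839 0.1007 0.2819] zdir 171.6 tilt -1.0 q6 -43.0 F [-3.  -4.5 -2.1] open 0.0042
spin rad 0.063
shift cm after spin [ 0.22 41.36 -1.01]  before [ 0.22 41.34  1.59]
```

>>> move_arm(commands=[[[0,4,0,0.021],[0,4.6,-0.1,0.021],[0,4.6,-0.1,0.021],[0,4.6,-0.2,0],[0,4.6,-0.2,0],[0,4.6,-0.2,0],[0,4.6,-0.2,0],[0,4.6,0,0]]])

```text
clock: 18.95
tool_pos: [0.4254, -0.2528, 0.2817]
orientation: [-175.5, 90.0, -7.5]
force: [2.3, 0.7, 0.3]
opening: 0.0007
```

>>> move_arm(commands=[[[0,4.6,0,0],[0,0,0,0],[0,0,0,0]]])

```text
clock: 19.25
tool_pos: [0.4158, -0.297, 0.2811]
orientation: [-11.8, 89.9, 156.1]
force: [0.7, -0.3, 0.0]
opening: 0.0008
```

Run:
```python
from h import *
go(H+.07*B+[0,0,.15-.0935],byaw+90)
```

```text
t 19.25 tcp [ 0.4158 -0.297   0.2811] zdir 167.8 tilt -1.0 q6 1.3 F [ 0.7 -0.3  0. ] open 0.0008
spin rad -0.003
shift cm after spin [13.11  0.55  0.59]  before [13.11  0.55  0.59]
```

>>> move_arm(commands=[[[4,0.6,0.6,0],[4,0,0,0],[4,0,0,0],[1.1,0,0,0],[0,-2,0,0],[0,-2,0,0],[0,-1.5,0,0],[0,-1.5,0,0]]])

```text
clock: 20.05
tool_pos: [0.4252, -0.231, 0.1522]
orientation: [165.1, 89.9, -26.8]
force: [0.9, -2.1, -1.4]
opening: 0.0001
```

>>> move_arm(commands=[[[0,-1.3,0,0],[0,-1.3,0,0],[0,-1.3,0,0],[0,0,0,0],[0,0,0,0],[0,0,0,0]]])

```text
clock: 20.65
tool_pos: [0.432, -0.194, 0.1506]
orientation: [12.4, 90.0, -179.6]
force: [0.3, 0.1, -0.2]
opening: 0.0003
```

Run:
```python
from h import *
go(H+[0,0,.15-.0935],byaw+90)
p,d=snapshot("side")
W=cloud("side",d);l=np.array([-B[1],B[0],0]);r=W-H;a=-r@B;b=r@l;m=(d>0)&(a>-.06)&(a<.115)&(abs(b)<.05)&(r[...,2]>-.01)&(r[...,2]<.12)
print(m.sum(),[(round(x,3),np.median(r[...,2][m&(abs(a-x)<.005)]).round(4) if (m&(abs(a-x)<.005)).any() else None) for x in (.02,.04,.06,.08,.1)])
cv2.imwrite("pics/c8.png",cv2.resize(p[130:290,280:460,::-1],None,fx=3,fy=3,interpolation=2))
```

```text
t 20.65 tcp [ 0.432  -0.194   0.1506] zdir 168.0 tilt -1.0 q6 -11.7 F [ 0.3  0.1 -0.2] open 0.0003
spin rad 0.0
shift cm after spin [0.06 3.95 0.05]  before [0.06 3.95 0.05]
1789 [(0.02, np.float64(0.0093)), (0.04, np.float64(0.0182)), (0.06, np.float64(0.0267)), (0.08, np.float64(0.0356)), (0.1, np.float64(-0.0011))]
```

View pics/c8.png

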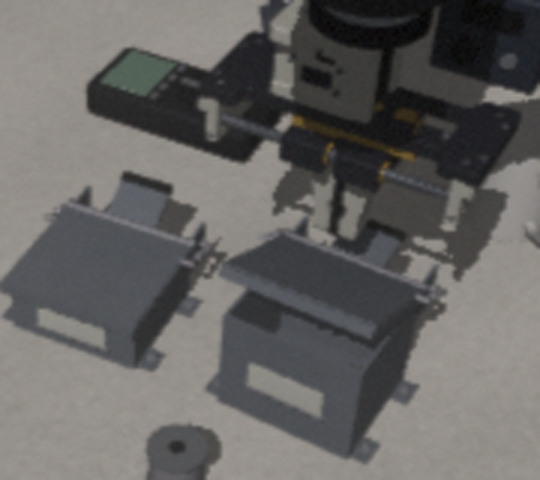

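The lid is past the snap point, at about 24°, and seems to be still swinging shut. I'll back off and look again.

>>> move_arm(commands=[[[-3,0,0,0],[-4,0,0,0],[-4,2,0,0],[-2,4,0,0],[0,4,0,0],[0,4,0,0],[0,0,0,0],[0,0,0,0]]])

```text
clock: 21.5
tool_pos: [0.4021, -0.3319, 0.28]
orientation: [-15.8, 89.9, 152.0]
force: [-1.0, 0.4, 0.4]
opening: 0.0004
```

Run:
```python
from tilt import *
go(H,byaw+90)
p,d=snapshot("side")
W=cloud("side",d);l=np.array([-B[1],B[0],0]);r=W-H;a=-r@B;b=r@l;m=(d>0)&(a>-.06)&(a<.115)&(abs(b)<.05)&(r[...,2]>-.01)&(r[...,2]<.12)
print([(x,np.median(r[...,2][m&(abs(a-x)<.005)]).round(4)) for x in (.02,.04,.06,.08,.1)])
S=np.array([.5095,.2647,.041])
tilt(W,d,S,-98.4)
t,dt=snapshot("top");tilt(cloud("top",dt),dt,S,-98.4)
X,Y,Z=np.moveaxis(W,-1,0);m=(d>0)&(X>.54)&(X<.61)&(Y>-.25)&(Y<-.18)&(Z>.03);print("low lid z",np.percentile(Z[m],[5,50,95]).round(4))
cv2.imwrite("pics/c9.png",p[130:480,130:480,::-1])
cv2.imwrite("pics/c9.png",np.hstack([p[130:480,130:480,::-1],t[90:440,70:520,::-1]]))
```

```text
t 21.5 tcp [ 0.4021 -0.3319  0.28  ] zdir 167.8 tilt -1.0 q6 5.8 F [-1.   0.4  0.4] open 0.0004
spin rad -0.003
shift cm after spin [ 18.65 -10.15  -0.03]  before [ 18.65 -10.15   0.  ]
[(0.02, np.float64(0.0019)), (0.04, np.float64(0.002)), (0.06, np.float64(0.002)), (0.08, np.float64(0.0021)), (0.1, np.float64(0.002))]
pts 1485 slope deg 0.14 z at lip 0.0052 at rear 0.0049 rms 0.0012
pts 1209 slope deg 0.07 z at lip 0.0044 at rear 0.0043 rms 0.0022
low lid z [0.0452 0.0551 0.0574]
```

View pics/c9.png

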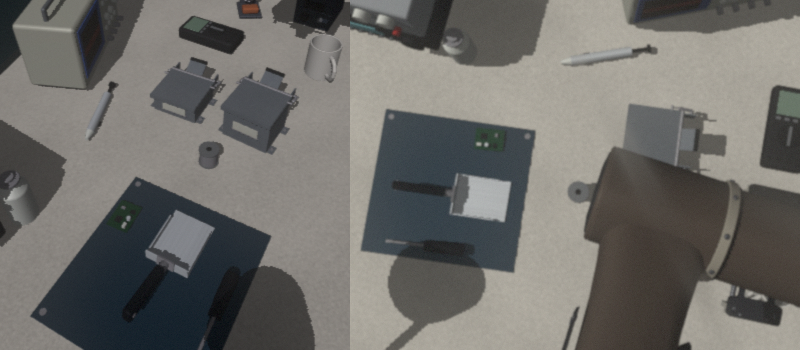

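The lid is shut, with its top level 2 mm above the hinge axis. The shovel is empty and flat on the mat, the other things are where they were, and the arm is clear of everything. I'm handing the job in.

```bash
python3 -c "
from plant import *
print(close_job())"
```

```text
the job is handed in; nothing more can be done
None
```

I carried out the whole task and handed it in at about 21.5 s of the 72 s allowed; `close_job` gave no verdict. All four scrap parts are in the taller box, its lid is shut, and the empty shovel is flat on the mat.

- **Opening the lid:** I pressed the thumb tab down with closed fingers and the lid snapped open.
- **Pressing the rim:** I gripped the shovel by its handle, carried it level, and pressed its front edge on the rim with about 4 to 5 N (from the wrist reading) and all four parts still on it.
- **Emptying the shovel:** The moves could not tilt the tool, so I shook the parts off with three slow-forward, sharp-back strokes over the mouth. They slid off by inertia rather than down a tipped blade.
- **Finishing:** I laid the shovel back where it had been and pushed the lid from behind until it snapped shut.

**Last checks**
- **Scrap:** before the lid closed, depth showed all four parts in the box at heights of 32 mm or less.
- **Taller lid:** level to within about 0.2 mm over its depth, so shut.
- **Shovel:** blade slope within 0.15° in both views.
- **Lower box:** its lid is shut, with its top at about 55 mm.
- **Other things:** those in view look unmoved; I judged this by eye and did not measure it.

Two readings disagreed but were temporary. Just after I released the shovel, its slope read −1.3° while the arm hid part of the blade; the clear views afterwards read about 0.1°. The lid was at about 24° in the first picture after the push because it was still closing.

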